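Set the mixer's speed selector by clicks and start it

ROBOT

A 6-joint arm with a two-finger parallel gripper is mounted at the origin on a cart in front of the work surface, level with it; the furniture and walls round the work are solid. World frame = base frame: x ahead of the robot, y to its left, z up, the work surface at z = 0. Lengths are in mm, angles in rad, forces in N, time in s.
With the tool pointing down it reaches from about 300 to 875 mm from the base axis. Payload 6.4 kg.
Tool frame: the origin (TCP) lies between the finger pads; the fingertips stand 19 mm ahead of it and the grasp point (between the pads) is the TCP; z points along the fingers, y is the direction in which the jaws open and shut (so a half turn about z gives the same grasp; the last joint's range is limited). The gripper opens to 88 mm and grips with 3 to 60 N. Pads are 18 mm wide; open, the fingers measure 123 mm over their backs; the gripper's body (75 mm by 187 mm) begins 45 mm behind the grasp point.
Start: joints at [-1.491, 0.181, 1.607, -0, 1.354, -0.206], TCP at [162.123, -551.686, 220.514] pointing down, gripper open.
Joint ranges: [-2.99, 2.99], [-0.89, 2.07], [0.3, 2.58], [-1.14, 4.28], [0, 2.63], [-3.12, 3.12]. Speed limits (rad/s): [2.57, 2.57, 3.01, 3.14, 3.14, 3.14].

INTERFACE

Orientations are given as a rotation vector (axis times angle).
In Python, from station import read_state, optics, ticket gives the robot as it stands.
- The arm moves only by the shell command python3 -m crank 'ROWS' [FORCE]. ROWS is a JSON object of lists of equal length, an entry for each row: "linear": the shift along the tool's x, y, z in cm, a list of three; "yaw": the turn about the tool's z in rad; "claw": the finger opening in cm, from 0 to 8.81. In form: {"linear": [[dx, dy, dz], ...], "yaw": [yaw, ...], "claw": [claw, ...]}. A call has 1 to 5 rows; each row shifts and turns the commanded pose from where the row before left it, along the tool's axes as they then stand; what a row does not reach is not made up. A row lasts 1/12 s, in which the tool goes at most 41.7 mm and 7.16 degrees, less where a joint would pass 70% of its speed; a pose out of reach is approached as far as the arm can. A call with a gripper value outside its range is refused whole. The fingers move at their own pace and stop on an object; FORCE is the grip in N (left out, the last holds). Time passes only in rows, so rows that do not move let the fingers close. It gives the time, the measured TCP pose, the force and the opening at its end, in the units of the state.
- read_state(): the state, without advancing time (a new reading comes with each control period).
- optics.read_camera(name): name is "scene" or "top" or "wrist"; returns the picture (400x640x3 uint8, blue, green, red); there is no depth.
- optics.camera_params(name): a dict with "camera_matrix" (3x3 intrinsics, pixels), "origin" and "orientation" of the camera in the world; the wrist camera has in their place "tool_from_camera" (4x4, takes a point from camera to tool coordinates, whose origin is the TCP and whose axes are the flange's). Camera axes: x right, y down, z forward; pixel columns grow to the right and rows downward; lengths in mm; the calibration is good to about 2 mm. A picture is of the moment at which its call begins: read the wrist's pose just before it. camera_params takes no time and is no camera call.
- ticket.sign_off(): hands the job in, once; it reports no verdict.
The state is a dict: "clock": time; "qpos": joint angles; "joint_vel": joint speeds; "effort": joint torques, N m; "tool_pos": TCP position; "eef_rot": TCP orientation; "ft_force": force on the tool from outside, world axes, zero at the start; "moment": the same for the moment, N m; "grip_width": finger opening in mm.
Only numpy, scipy, OpenCV 4.12 (cv2) and the standard library are available. Lean on these libraries where they do the work, as an engineer would, in place of code of your own. Each camera call takes 0.05 s, during which the arm holds its last target. There are 200 camera calls.

TASK

Two alike dish mixers stand on the worktop. On the one that carries the petri dish, push the pointer lever of the speed selector gently round clockwise with a fingertip until it rests in setting 5 (the long line, five clicks from the left stop), never past it, and then press that mixer's start key fully down and let it come up again. Leave the dish lying where it is, and do not disturb the other mixer or the conical flask and the small bottle standing beside the mixers.

Things in the scene. Friction and masses are not known exactly. Their poses are not given: they have to be found in the camera images.
- mixer_1: Dish mixer that CARRIES the petri dish; same build as mixer_2. Flat grey housing 240 (its x) x 180 (y) mm, fixed to the worktop; its top, the deck, is 56 mm high. Origin: centre of the footprint, at worktop height; +x points away from the operator, +y left. In this frame (mm): platform 105 x 150 centred at (64, 0), mat 74 high, corner pins to 82 high; selector axis (-55, 20); start key (-92, -66).
- mixer_2: The other dish mixer, platform EMPTY. Flat grey housing 240 (its x) x 180 (y) mm, fixed to the worktop; its top, the deck, is 56 mm high. Origin: centre of the footprint, at worktop height; +x points away from the operator, +y left. In this frame (mm): platform 105 x 150 centred at (64, 0), mat 74 high, corner pins to 82 high; selector axis (-55, 20); start key (-92, -66).
- mixer_1_dial (a joint): Speed selector, rad: 0 at the left stop (setting 0), growing CLOCKWISE seen from above to 3.665 at the right stop (setting 7). Eight click settings 0.524 rad apart; setting 5 = 2.618. The lever points, anticlockwise from the mixer's +x, at 1.833 minus this value. Clicks: about 0.12 N m (3 N sideways at 40 mm); past half-way (0.26 rad) it snaps into the next setting; it can balance exactly half-way.
- mixer_1_dial_axis (a point): The selector's axis of mixer_1 (the one with the dish), at deck height (56 mm above the worktop). Black hub round it: 19 mm radius, 26 mm high. Round it a white scale with a dot at each setting, but a long line (the only one) at setting 5.
- mixer_1_pointer (a point): On mixer_1's pointer lever, 42 mm out from the selector's axis and 15 mm above the deck, in mid-width. The black lever runs from the axis to 48 mm out, is 10 mm wide, its underside 6 mm and its top 24 mm above the deck, with a white line along its top.
- mixer_2_dial (a joint): Speed selector of mixer_2, rad; built and read like that of mixer_1.
- mixer_2_pointer (a point): The same point on mixer_2's pointer lever (42 mm out, 15 mm above the deck).
- mixer_1_key (a joint): Start key of mixer_1, m: 0 released, 0.005 fully pressed. Round grey push key, 11 mm radius, in front of and to the right of the selector, standing 10 mm above the deck; a spring returns it. It moves at 1.2 N and takes about 4.2 N fully down.
- mixer_1_key_top (a point): Centre of the top face of mixer_1's start key (66 mm above the worktop when released).
- mixer_2_key (a joint): Start key of mixer_2, m: 0 released, 0.005 fully pressed; like that of mixer_1.
- dish: Loose clear petri dish with lid, 61 mm diameter, 15 mm high, on the platform of mixer_1; origin at the centre of its underside.
- conical_flask: Loose conical flask, a bystander, 68 mm diameter at the foot, 113 mm high, standing on the worktop left of the mixers; origin at the centre of its underside.
- small_bottle: Loose 100 ml bottle with a red cap, a bystander, 56 mm diameter, 109 mm high, on the worktop right of the mixers; origin at the centre of its underside.

How it is judged (in metres and radians):
On the way, in this order (a step that is already met when the one before it is completed fails the run):
1. the selector of the mixer with the dish rests in setting 5 (value of joint mixer_1_dial between 2.488 and 2.748 rad and value of joint mixer_1_key below 0.001 m), for 0.3 s.
2. its start key is pressed down (value of joint mixer_1_key above 0.004 m), for 0.05 s.
At the end, for the whole second after the job is handed in: The loaded mixer's selector rests within 0.13 rad of setting 5 (2.618 rad), its key is up within 1 mm, the dish is within 10 mm of its start, the other selector's pointer within 12 mm of its start and that key up, and flask and bottle within 30 mm of their starts (all of step 1 and velocity of joint mixer_1_dial between -0.1 and 0.1 rad/s and distance of mixer_2_pointer from where it was at the start of the episode below 0.012 m and value of joint mixer_2_key below 0.001 m and distance of dish from where it was at the start of the episode below 0.01 m and distance of each of conical_flask, small_bottle from where it was at the start of the episode below 0.03 m); the robot touches nothing.
It fails at once if the selector is turned past setting 5 (more than 0.4 rad beyond it) (value of joint mixer_1_dial above 3.018 rad).
It fails at once if the start key is pressed while the selector is not in setting 5 (value of joint mixer_1_key above 0.003 m and not (value of joint mixer_1_dial between 2.418 and 2.818 rad)).
It fails at once if the selector is forced or squeezed (over 30 N) (contact force between the fingers and mixer_1_dial above 30 N).
It fails at once if the other mixer's selector is turned by a click or its key pressed (distance of mixer_2_pointer from where it was at the start of the episode above 0.012 m or value of joint mixer_2_key above 0.003 m).
It fails at once if the dish (by over 10 mm) or a bystander (flask, bottle: by over 30 mm) is displaced or lifted (distance of dish from where it was at the start of the episode above 0.01 m or distance of any of conical_flask, small_bottle from where it was at the start of the episode above 0.03 m).
It also fails if it takes over 67 s, if anything falls off the work surface, if the arm or the gripper's body presses on something with over 40 N, if the wrist force passes 120 N, or if a joint passes its speed limit or range.

## Working session

There is one attempt and no reset: what is moved stays moved. The work goes in short steps, Python scripts to look and compute and a shell command to move; the robot and the scene stay as the last step left them, time stands still between calls to the robot, and variables do not carry over. Pictures are saved under pics/ and viewed, about 8 in all and at most 12, crops included, and the job is handed in when it is done.

```bash
mkdir -p pics; python3 - <<'E'
from station import read_state, optics
import cv2
print(read_state())
for n in("top","scene","wrist"):
    p=optics.camera_params(n); print(n,p)
for n in("top","scene"):
    cv2.imwrite(f"pics/{n}0.png",optics.read_camera(n))
E
```

```text
{'clock': 0.0, 'qpos': array([-1.49127306e+00,  1.81520095e-01,  1.60798125e+00, -1.37907618e-05,
        1.35378806e+00, -2.06241305e-01]), 'joint_vel': array([-0.00058498,  0.00163143, -0.00032001, -0.00017903,  0.00044859,
        0.00124319]), 'effort': array([ 3.21098989e-03, -4.33865154e+01, -3.41839743e+01,  7.05492077e-02,
        3.85216868e-02, -1.47275769e-04]), 'tool_pos': array([ 162.08736328, -551.1058175 ,  219.6348667 ]), 'eef_rot': array([-3.10790122e+00, -4.47115545e-01, -1.47567148e-04]), 'ft_force': array([-0.32948012, -0.42602405, -0.01571919]), 'moment': array([-0.03895803,  0.00395767, -0.0090698 ]), 'grip_width': 88.21615515668778}
top {'camera_matrix': array([[426.06192469,   0.        , 311.20328099],
       [  0.        , 426.06192469, 200.9811069 ],
       [  0.        ,   0.        ,   1.        ]]), 'origin': array([ 438.64440276,  -30.10364883, 1491.25526145]), 'orientation': array([-2.16127003,  2.19564817, -0.08833987])}
scene {'camera_matrix': array([[512.6488777 ,   0.        , 316.32488837],
       [  0.        , 512.6488777 , 200.70825177],
       [  0.        ,   0.        ,   1.        ]]), 'origin': array([ -363.50494442, -1053.10683148,  1037.22019138]), 'orientation': array([-2.03868899,  0.81506788, -0.40248095])}
wrist {'camera_matrix': array([[339.31371865,   0.        , 315.03450433],
       [  0.        , 339.31371865, 193.35193098],
       [  0.        ,   0.        ,   1.        ]]), 'tool_from_camera': array([[-2.99354305e-04, -9.63668418e-01, -2.67101273e-01,
         6.82228391e+01],
       [ 9.99999913e-01, -2.10621929e-04, -3.60854056e-04,
         4.07045929e-01],
       [ 2.91486272e-04, -2.67101358e-01,  9.63668397e-01,
        -1.63898468e+02],
       [ 0.00000000e+00,  0.00000000e+00,  0.00000000e+00,
         1.00000000e+00]])}
```

View pics/top0.png

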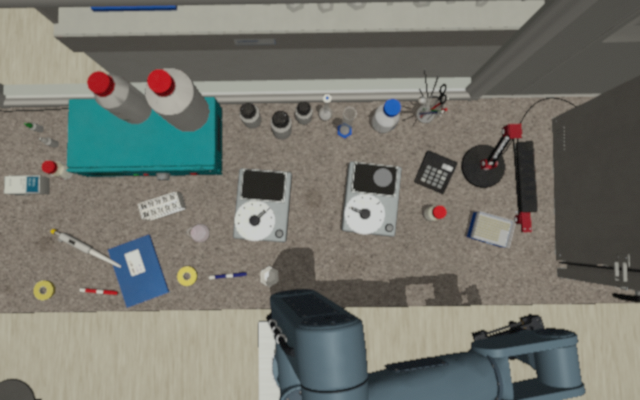

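View pics/scene0.png

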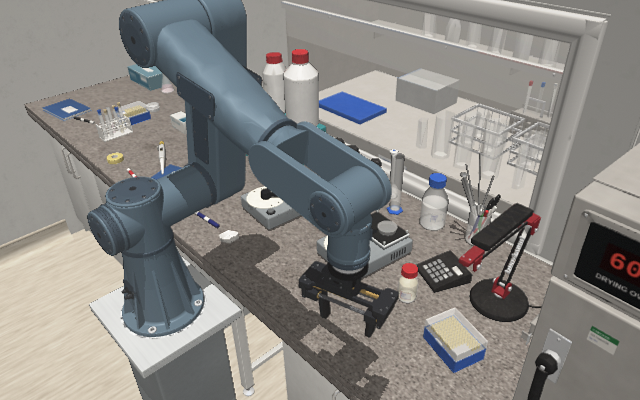

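The top view shows the dish (383,178) on the right mixer, with its dial at about (364,213) and its lever pointing left. The left mixer's platform is empty. Next I'll crop the right mixer and measure it.

```bash
cat > h.py <<'E'
import numpy as np, cv2
from scipy.spatial.transform import Rotation as R
from station import read_state, optics
def cam(n,s=None):
    p=optics.camera_params(n);K=p["camera_matrix"]
    if n!="wrist": return K,R.from_rotvec(p["orientation"]).as_matrix(),np.array(p["origin"])
    T=p["tool_from_camera"];Q=R.from_rotvec(s["eef_rot"]).as_matrix()
    return K,Q@T[:3,:3],Q@T[:3,3]+s["tool_pos"]
def ray(n,uv,z,s=None):
    K,Q,o=cam(n,s);d=Q@np.linalg.inv(K)@np.array([uv[0],uv[1],1.]);return (o+d*(z-o[2])/d[2])[:2]
def pix(n,P,s=None):
    K,Q,o=cam(n,s);c=K@Q.T@(np.array(P,float)-o);return c[:2]/c[2]
E
python3 - <<'E'
from h import *
im=cv2.imread("pics/top0.png")
c=im[155:247,225:405]
cv2.imwrite("pics/crop0.png",cv2.resize(c,None,fx=4.4,fy=4.4,interpolation=cv2.INTER_CUBIC))
m=(im.min(2)>170).astype(np.uint8)
n,l,st,ce=cv2.connectedComponentsWithStats(m)
for i in range(1,n):
    x,y,w,h,a=st[i]
    if 300<x+w<420 and 150<y<250 and a>100 or 230<x<300 and 150<y<250 and a>100:
        pts=np.argwhere(l==i)[:,::-1].astype(np.float32);hull=cv2.convexHull(pts)
        (e,ax,an)=cv2.fitEllipse(hull);print(st[i],e,ax,ray("top",e,56))
g=((im.max(2).astype(int)-im.min(2)<25)&(im.min(2)>120)).astype(np.uint8)
n,l,st,ce=cv2.connectedComponentsWithStats(g)
for i in range(1,n):
    x,y,w,h,a=st[i]
    if a>800 and 150<y<250 and 230<x<400:
        pts=np.argwhere(l==i)[:,::-1].astype(np.float32);b=cv2.minAreaRect(pts);q=cv2.boxPoints(b)
        print(st[i],b,[ray("top",u,56).round(1) for u in q])
E
```

```text
[ 345  193   41   41 1169] (364.5882568359375, 213.3779754638672) (40.83363723754883, 41.234092712402344) [ 512.62598651 -208.17445935]
[ 235  200   41   41 1154] (254.60987854003906, 220.17501831054688) (40.316349029541016, 41.29481887817383) [495.56729023 162.74756273]
[ 343  161   59   75 2306] ((371.5665283203125, 198.9901580810547), (52.90861129760742, 72.76361083984375), 5.617580413818359) [array([ 449.2, -129.6]), array([ 694.8, -159.1]), array([ 674.1, -337.8]), array([ 429.1, -305.8])]
[ 234  168   57   75 2292] ((261.30206298828125, 205.72683715820312), (52.92465591430664, 73.5544204711914), 5.079607963562012) [array([430.2, 240. ]), array([678.3, 217.8]), array([659.3,  38.5]), array([411.8,  63.2])]
```

View pics/crop0.png

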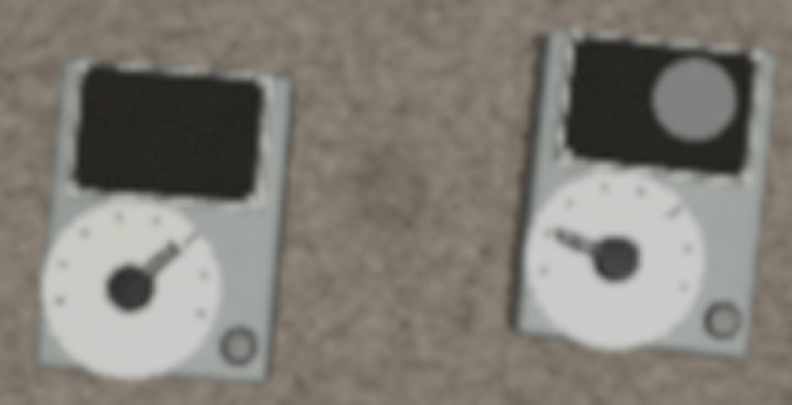

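The crop shows the right mixer's lever at about setting 1, pointing left. Its long line is at upper right, crop (675,212), and its key is at crop (722,320). Now I'll move over it with the fingers closed and take a close look with the wrist camera.

```bash
python3 -m crank '{"linear": [[3.4,-2.1,0],[3.4,-2.1,0],[3.4,-2.1,0],[3.4,-2.1,0],[3.4,-2.1,0]], "yaw": [0,0,0,0,0], "claw": [0,0,0,0,0]}' 10
python3 -m crank '{"linear": [[3.4,-2.1,0],[3.4,-2.1,0],[3.4,-2.1,0],[3.4,-2.1,0],[3.4,-2.1,0]], "yaw": [0,0,0,0,0], "claw": [0,0,0,0,0]}'
python3 -m crank '{"linear": [[3.3,-2.1,0],[0,0,0],[0,0,0]], "yaw": [0,0,0], "claw": [0,0,0]}'
python3 - <<'E'
from h import *
s=read_state();im=optics.read_camera("wrist");cv2.imwrite("pics/w0.png",im);print(s["tool_pos"],s["eef_rot"],s["grip_width"],s["clock"],s["joint_vel"].round(3))
print(pix("wrist",[512.6,-208.2,56],s))
E
```

```text
clock: 0.52
tool_pos: [296.3, -401.3, 220.1]
eef_rot: [-3.109, -0.446, 0.0]
ft_force: [0.7, -0.3, 0.6]
grip_width: 56.8
clock: 0.93
tool_pos: [429.9, -252.5, 220.4]
eef_rot: [-3.109, -0.447, 0.0]
ft_force: [0.6, -1.1, -0.6]
grip_width: 23.7
clock: 1.18
tool_pos: [455.6, -223.0, 220.1]
eef_rot: [-3.108, -0.454, 0.001]
ft_force: [0.0, -0.3, -0.7]
grip_width: 3.3
[ 455.59801064 -222.99326418  220.1066401 ] [-3.10798620e+00 -4.54363630e-01  1.04770864e-03] 3.325195230871487 1.1833 [-0.06  -0.003  0.005 -0.013  0.    -0.015]
[317.10574287 109.55730979]
```

View pics/w0.png

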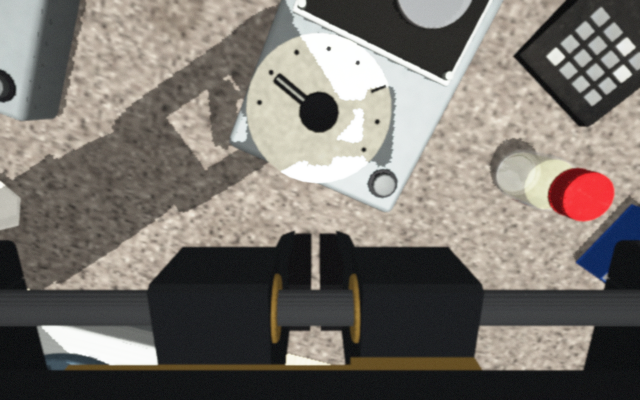

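The view shows the hub at (318,112), the lever running to (277,79), the long line at (378,89) and the key at (383,184). Seven plain dots are visible, and the lever is beside the second position (setting 1).

```bash
python3 - <<'E'
from h import *
s=dict(tool_pos=np.array([455.598,-222.993,220.107]),eef_rot=np.array([-3.10798620,-4.54363630e-01,1.04770864e-03]))
im=cv2.imread("pics/w0.png")
m=(im.max(2)<60).astype(np.uint8);m[:, :240]=0;m[:85]=0;m[140:]=0;m[:,360:]=0
m=cv2.morphologyEx(m,cv2.MORPH_OPEN,cv2.getStructuringElement(cv2.MORPH_ELLIPSE,(19,19)))
c=max(cv2.findContours(m,0,1)[0],key=cv2.contourArea);hub,r=cv2.minEnclosingCircle(c);print(hub,r)
C=ray("wrist",hub,82,s);key=ray("wrist",(383,184),66,s)
g=cv2.cvtColor(im,6)[165:205,360:405]
k=cv2.HoughCircles(cv2.resize(g,None,fx=4,fy=4),cv2.HOUGH_GRADIENT,1,100,param1=80,param2=15,minRadius=35,maxRadius=70);print(k)
ln=ray("wrist",(378,89),56,s);tip=ray("wrist",(277,78),80,s)
ang=lambda v:np.arctan2(v[1],v[0])
print("C",C,"key",key,key-C,"psi key",ang(key-C)-ang((-37,-86)),"psi line",ang(ln-C)+.785,np.linalg.norm(key-C),"lever",ang(tip-C),np.linalg.norm(tip-C))
d=ray("wrist",(259,102),56,s);print("psi dot0",ang(d-C)-1.833)
x=R.from_rotvec(s["eef_rot"]).as_matrix()[:,0];print("alpha",ang(x))
E
```

```text
(318.5, 111.52564239501953) 19.532140731811523
[[[89.5 73.5 58.5]]]
C [ 512.04221897 -209.49346121] key [ 464.22474867 -289.06225897] [-47.81747029 -79.56879776] psi key -0.13482897875450273 psi line -0.15828499075138847 92.83158967346881 lever 1.1968199073681993 44.84400391405411
psi dot0 -0.11141726035089672
alpha 0.29032812064564895
```

```bash
python3 -m crank '{"linear": [[0,0,0],[0,0,0],[0,0,0],[0,0,0],[0,0,0]], "yaw": [-0.11,-0.11,-0.11,-0.11,-0.11], "claw": [0,0,0,0,0]}'
python3 -m crank '{"linear": [[0,0,0],[0,0,0],[0,0,0],[3.5,0.75,0],[3.5,0.75,0]], "yaw": [-0.11,-0.12,-0.12,0,0], "claw": [0,0,0,0,0]}'
python3 -m crank '{"linear": [[0,0,3],[0,0,3],[0,0,0],[0,0,0]], "yaw": [0,0,0,0], "claw": [0,0,0,0]}'
cat > rel.py <<'E'
from h import *
C=np.array([512.0,-209.4]);s=read_state();x=R.from_rotvec(s["eef_rot"]).as_matrix()[:2,0];y=np.array([x[1],-x[0]])
d=s["tool_pos"][:2]-C
print("alpha %.3f radial %.1f tang %.1f z %.1f"%(np.arctan2(x[1],x[0]),d@x,d@y,s["tool_pos"][2]),s["clock"],s["ft_force"].round(1),s["grip_width"],s["qpos"].round(2))
E
python3 rel.py
```

```text
clock: 1.65
tool_pos: [453.7, -226.5, 220.3]
eef_rot: [-2.869, -1.279, 0.001]
ft_force: [0.9, -0.2, -0.0]
grip_width: 0.7
clock: 2.07
tool_pos: [494.1, -168.2, 220.4]
eef_rot: [2.611, 1.747, -0.001]
ft_force: [0.3, -0.1, 0.4]
grip_width: 0.7
clock: 2.4
tool_pos: [493.2, -166.3, 159.2]
eef_rot: [-2.604, -1.751, 0.003]
ft_force: [0.1, -0.6, 0.8]
grip_width: 0.4
alpha 1.184 radial 32.9 tang -33.7 z 159.2 2.4 [ 0.1 -0.6  0.8] 0.42063747248807654 [-0.55  0.13  1.8  -0.    1.22 -0.17]
```

```bash
python3 -m crank '{"linear": [[0.3,0,2.4],[0,0,2.4],[0,0,2.4],[0,0,0],[0,0,0]], "yaw": [0,0,0,0,0], "claw": [0,0,0,0,0]}'
python3 rel.py
python3 - <<'E'
from h import *
cv2.imwrite("pics/w1.png",optics.read_camera("wrist"))
E
```

```text
clock: 2.82
tool_pos: [496.0, -163.9, 89.4]
eef_rot: [-2.606, -1.753, 0.0]
ft_force: [-0.6, 0.1, 0.1]
grip_width: 0.3
alpha 1.184 radial 36.1 tang -31.9 z 89.4 2.8167 [-0.6  0.1  0.1] 0.3014295093634611 [-0.55  0.23  1.84 -0.    1.07 -0.16]
```

View pics/w1.png

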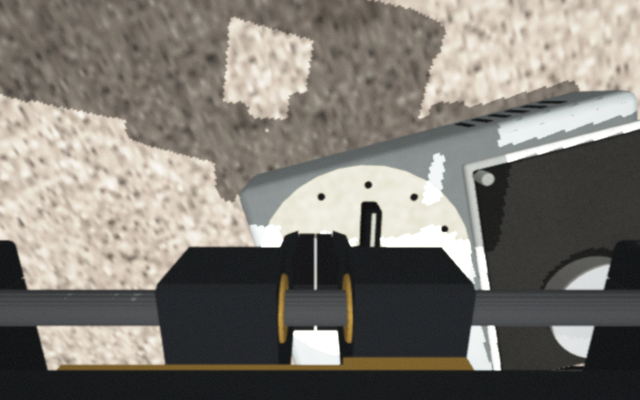

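The wrist view shows the closed fingertips just left of the lever (lever top at (370,210)), clear of the hub and platform. I'll start pushing along the arc.

```bash
python3 -m crank '{"linear": [[0,0.4,0],[0,0.4,0],[0.217,0.371,0],[0.217,0.371,0],[0.217,0.371,0]], "yaw": [0,0,0.1,0.1,0.1], "claw": [0,0,0,0,0]}'
python3 rel.py
python3 -m crank '{"linear": [[0.217,0.371,0],[0.217,0.371,0],[0.217,0.371,0],[0,0,0]], "yaw": [0.1,0.1,0.1,0], "claw": [0,0,0,0]}'
python3 rel.py
python3 - <<'E'
from h import *
cv2.imwrite("pics/w2.png",optics.read_camera("wrist"))
E
```

```text
clock: 3.28
tool_pos: [517.9, -166.0, 90.1]
eef_rot: [2.84, 1.338, 0.002]
ft_force: [0.5, 0.6, -0.4]
grip_width: 0.4
alpha 0.881 radial 37.2 tang -23.1 z 90.1 3.2833 [ 0.5  0.6 -0.4] 0.38573502289861517 [-0.53  0.27  1.79  0.    1.08  0.16]
clock: 3.62
tool_pos: [530.7, -169.5, 90.1]
eef_rot: [3.007, 0.901, 0.004]
ft_force: [-0.3, 0.2, -0.5]
grip_width: 0.3
alpha 0.582 radial 37.6 tang -23.0 z 90.1 3.6167 [-0.3  0.2 -0.5] 0.3417129768103676 [-0.52  0.29  1.76  0.    1.09  0.47]
```

View pics/w2.png

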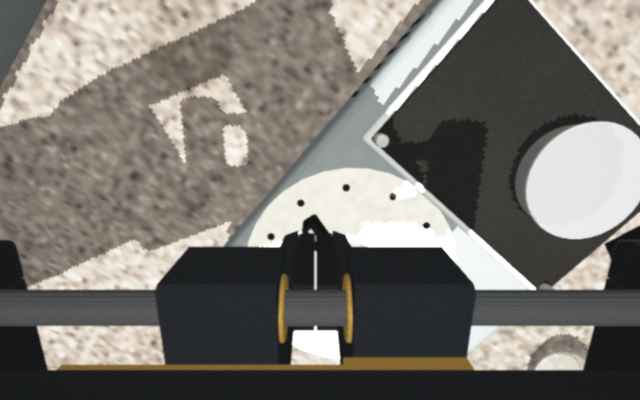

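```bash
python3 - <<'E'
from h import *
s=read_state();C=np.array([512.0,-209.4]);f=lambda v:"%.3f r=%.1f"%(1.833-.13-np.arctan2(v[1],v[0]),np.hypot(*v))
print("hub px",pix("wrist",[*C,82],s))
for p in [(271,236),(301,203),(346,187),(393,197),(427,225)]: print(p,"dot dial",f(ray("wrist",p,56,s)-C))
for p in [(315,215),(305,222),(325,222)]: print(p,"lever",f(ray("wrist",p,80,s)-C))
for d in (.524,1.047,1.571): 
  a=1.833-.13-d;print(d,[pix("wrist",[C[0]+r*np.cos(a),C[1]+r*np.sin(a),80],s).round() for r in (30,48)])
im=cv2.imread("pics/w2.png");cv2.imwrite("pics/w2c.png",cv2.resize(im[150:300,220:440],None,fx=3.6,fy=3.6,interpolation=cv2.INTER_CUBIC))
E
```

```text
hub px [355.66738115 291.13783896]
(271, 236) dot dial -0.029 r=55.7
(301, 203) dot dial 0.498 r=54.7
(346, 187) dot dial 1.033 r=54.9
(393, 197) dot dial 1.579 r=54.1
(427, 225) dot dial 2.108 r=55.4
(315, 215) lever 0.641 r=50.8
(305, 222) lever 0.508 r=50.2
(325, 222) lever 0.708 r=44.8
0.524 [array([327., 250.]), array([308., 224.])]
1.047 [array([353., 241.]), array([352., 210.])]
1.571 [array([381., 246.]), array([397., 219.])]
```

View pics/w2c.png

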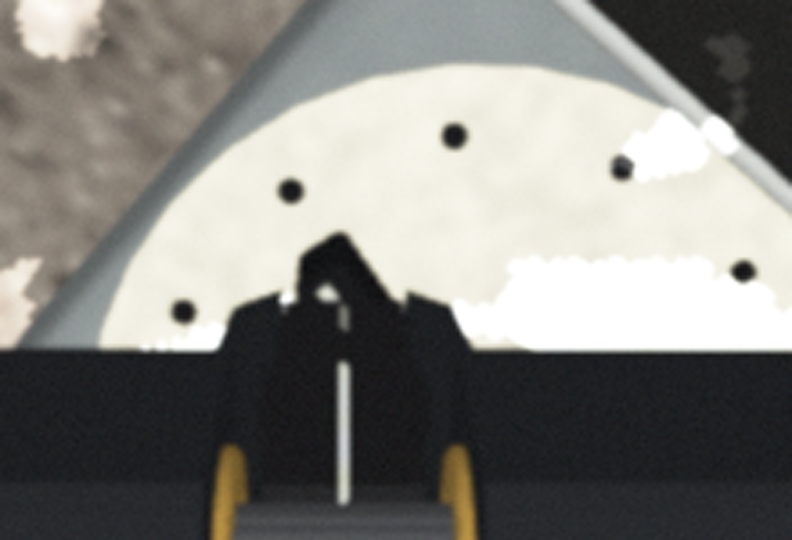

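The crop shows the scale dots and the lever still at about setting 1, with its end showing in line with the fingers. The fingers seem to be over the lever without force, so I'll check from the side with the scene camera.

```bash
python3 - <<'E'
from h import *
s=read_state();im=optics.read_camera("scene");K,Q,o=cam("scene")
p=pix("scene",s["tool_pos"]);print(p)
T=R.from_rotvec(s["eef_rot"]).as_matrix()
x0,y0=int(p[0])-62,int(p[1])-45
print("tip crop px",((pix("scene",s["tool_pos"]+T@[0,0,19])-[x0,y0])*6.4).round(), "lever tip if .524",((pix("scene",[512+48*np.cos(1.179),-209.4+48*np.sin(1.179),80])-[x0,y0])*6.4).round(),"hub",((pix("scene",[512,-209.4,82])-[x0,y0])*6.4).round())
cv2.imwrite("pics/s1.png",cv2.resize(im[y0:y0+90,x0:x0+124],None,fx=6.4,fy=6.4,interpolation=cv2.INTER_CUBIC))
E
```

```text
[340.46393102 225.83819579]
tip crop px [400. 325.] lever tip if .524 [394. 306.] hub [433. 360.]
```

View pics/s1.png

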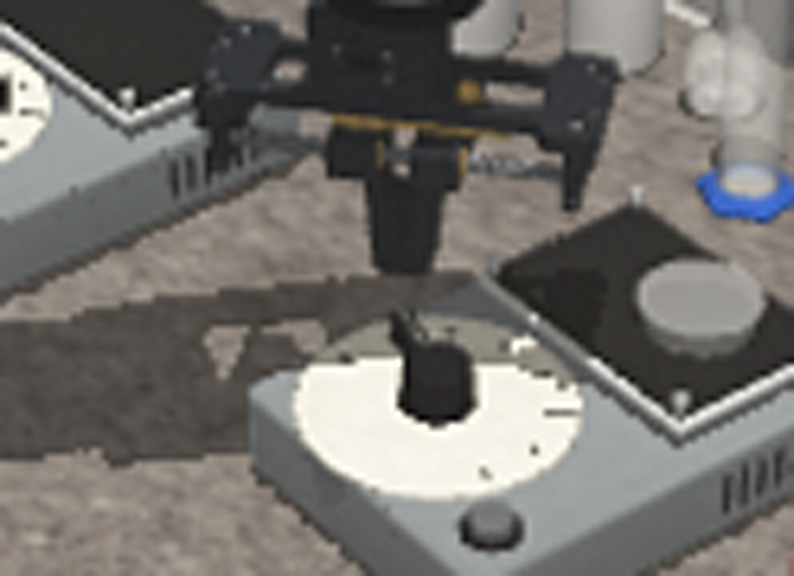

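The scene view shows the fingertip at crop (405,272), about 30–40 mm higher than the nominal tip (400,325), so it is passing above the lever. I'll check the tip length against the start picture and triangulate it.

```bash
python3 - <<'E'
from h import *
T=R.from_rotvec([-3.10790122e+00, -4.47115545e-01,0]).as_matrix();t=np.array([162.09,-551.1,219.6])
for z in(-20,19):print("open tips z",z,[pix("scene",t+T@[0,y,z]).round() for y in(-52,52)])
s=read_state();T=R.from_rotvec(s["eef_rot"]).as_matrix();t=s["tool_pos"];p=pix("scene",t);x0,y0=int(p[0])-62,int(p[1])-45
for z in(-25,-20,-15,-10,0,19):print(z,((pix("scene",t+T@[0,0,z])-[x0,y0])*6.4).round(), [pix("wrist",t+T@[x,0,z],s).round() for x in(-9,0,9)])
E
```

```text
open tips z -20 [array([324., 314.]), array([369., 333.])]
open tips z 19 [array([324., 327.]), array([368., 346.])]
-25 [399. 252.] [array([315., 275.]), array([315., 257.]), array([315., 238.])]
-20 [399. 260.] [array([315., 270.]), array([315., 252.]), array([315., 234.])]
-15 [399. 269.] [array([315., 265.]), array([315., 248.]), array([315., 230.])]
-10 [399. 277.] [array([315., 260.]), array([315., 243.]), array([315., 226.])]
0 [399. 294.] [array([315., 251.]), array([315., 236.]), array([315., 219.])]
19 [399. 326.] [array([315., 237.]), array([315., 223.]), array([315., 208.])]
```

Both views put the closed fingertip about 15 mm behind the TCP (world z about 105), so the pass went over the lever and nothing moved. I'll back out along the arc and go 35 mm lower, checking force on the way.

```bash
python3 -m crank '{"linear": [[-0.248,-0.364,0],[-0.248,-0.364,0],[-0.248,-0.364,0],[-0.248,-0.364,0],[-0.248,-0.364,0]], "yaw": [-0.1,-0.1,-0.1,-0.1,-0.1], "claw": [0,0,0,0,0]}'
python3 -m crank '{"linear": [[-0.248,-0.364,0],[0,-0.9,0],[0,0,1.0],[0,0,1.0],[0,0,0]], "yaw": [-0.1,0,0,0,0], "claw": [0,0,0,0,0]}'
python3 rel.py
python3 -m crank '{"linear": [[0,0,0.8],[0,0,0.8],[0,0,0],[0,0,0]], "yaw": [0,0,0,0], "claw": [0,0,0,0]}'
python3 rel.py
python3 - <<'E'
from h import *
s=read_state();p=pix("scene",s["tool_pos"]);x0,y0=int(p[0])-62,int(p[1])-45;im=optics.read_camera("scene")
a=cv2.resize(im[y0:y0+90,x0:x0+124],None,fx=4,fy=4,interpolation=cv2.INTER_CUBIC)
b=cv2.resize(optics.read_camera("wrist")[120:300,190:438],None,fx=2,fy=2,interpolation=cv2.INTER_CUBIC)
w=np.zeros((600,496,3),np.uint8);w[:360]=b;w[360:]=a[60:300]
cv2.imwrite("pics/c2.png",w)
E
```

```text
clock: 4.13
tool_pos: [507.3, -164.5, 89.0]
eef_rot: [2.683, 1.634, 0.0]
ft_force: [0.7, 0.1, 0.5]
grip_width: 0.3
clock: 4.55
tool_pos: [493.3, -160.7, 66.2]
eef_rot: [-2.604, -1.752, 0.002]
ft_force: [-0.6, 0.5, -0.3]
grip_width: 0.5
alpha 1.184 radial 38.0 tang -35.7 z 66.2 4.55 [-0.6  0.5 -0.3] 0.4737024256005039 [-0.54  0.26  1.86  0.    1.03 -0.16]
clock: 4.88
tool_pos: [494.3, -161.3, 51.7]
eef_rot: [-2.604, -1.754, 0.001]
ft_force: [-0.2, 0.6, -0.1]
grip_width: 0.4
alpha 1.186 radial 37.9 tang -34.5 z 51.7 4.8833 [-0.2  0.6 -0.1] 0.4306489564275364 [-0.54  0.28  1.86  0.    0.99 -0.16]
```

View pics/c2.png

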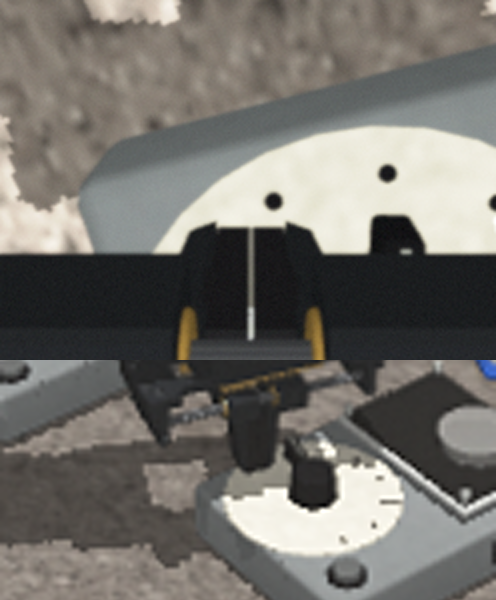

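The view shows the fingertip now right at scale height, just left of the lever end (crop (395,235)) with a clear gap and no force. I'll push.

```bash
python3 -m crank '{"linear": [[0,0.55,0],[0,0.55,0],[0.21,0.385,0],[0.21,0.385,0],[0.21,0.385,0]], "yaw": [0,0,0.1,0.1,0.1], "claw": [0,0,0,0,0]}'
python3 rel.py
python3 -m crank '{"linear": [[0.21,0.385,0],[0.21,0.385,0],[0.21,0.385,0],[0.21,0.385,0],[0,0,0]], "yaw": [0.1,0.1,0.1,0.1,0], "claw": [0,0,0,0,0]}'
python3 rel.py
python3 - <<'E'
from h import *
s=read_state();im=optics.read_camera("wrist");np.save("s3.npy",[s["tool_pos"],s["eef_rot"]])
cv2.imwrite("pics/w3.png",im)
b=cv2.resize(im[120:320,160:440],None,fx=2.8,fy=2.8,interpolation=cv2.INTER_CUBIC);cv2.imwrite("pics/w3c.png",b)
C=np.array([512.0,-209.4])
for d in (.524,1.047,1.571,2.094):
  a=1.833-.13-d;print(d,((pix("wrist",[C[0]+48*np.cos(a),C[1]+48*np.sin(a),80],s)-[160,120])*2.8).round())
E
```

```text
clock: 5.4
tool_pos: [518.6, -165.9, 52.8]
eef_rot: [2.842, 1.339, -0.0]
ft_force: [-0.8, 0.2, -0.2]
grip_width: 0.8
alpha 0.881 radial 37.8 tang -22.6 z 52.8 5.4 [-0.8  0.2 -0.2] 0.7797414574379493 [-0.53  0.33  1.8  -0.    1.01  0.16]
clock: 5.82
tool_pos: [535.5, -171.7, 52.8]
eef_rot: [3.05, 0.75, 0.001]
ft_force: [-1.0, 2.0, 0.2]
grip_width: 0.7
alpha 0.482 radial 38.3 tang -22.5 z 52.8 5.8167 [-1.   2.   0.2] 0.7054563537540188 [-0.52  0.36  1.76  0.    1.02  0.57]
0.524 [380. 399.]
1.047 [524. 337.]
1.571 [682. 350.]
2.094 [803. 432.]
```

View pics/w3c.png

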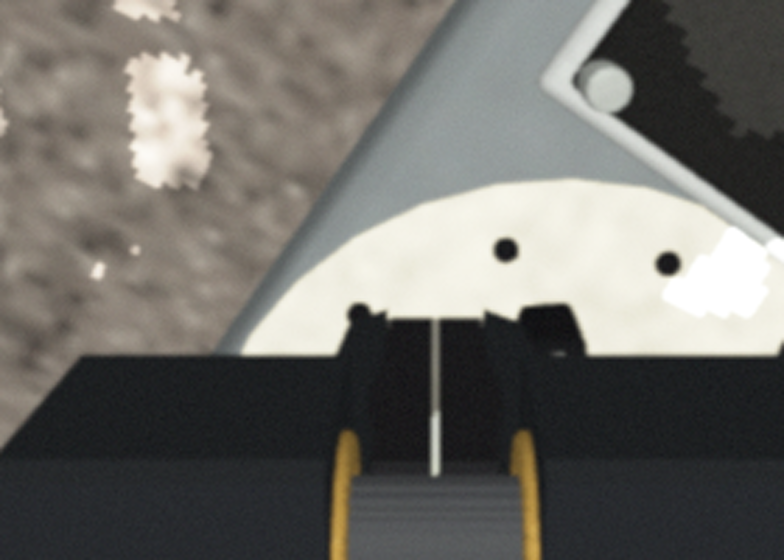

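The view shows the lever end at crop (546,310), just past setting 2 and touching the right side of the finger, with about 2 N on the wrist. So the dial at contact is about 1.60 − α. I'll continue the arc to about 2.2.

```bash
python3 -m crank '{"linear": [[0.205,0.39,0],[0.205,0.39,0],[0.205,0.39,0],[0.205,0.39,0],[0.205,0.39,0]], "yaw": [0.1,0.1,0.1,0.1,0.1], "claw": [0,0,0,0,0]}'
python3 rel.py
python3 -m crank '{"linear": [[0.205,0.39,0],[0.205,0.39,0],[0.205,0.39,0],[0.205,0.39,0],[0,0,0]], "yaw": [0.1,0.1,0.1,0.1,0], "claw": [0,0,0,0,0]}'
python3 rel.py
python3 -m crank '{"linear": [[0.205,0.39,0],[0.205,0.39,0],[0,0,0]], "yaw": [0.1,0.1,0], "claw": [0,0,0]}'
python3 rel.py
```

```text
clock: 6.28
tool_pos: [550.0, -186.8, 52.7]
eef_rot: [-3.141, 0.024, -0.001]
ft_force: [0.3, 2.9, 1.3]
grip_width: 0.7
alpha -0.015 radial 37.7 tang -23.1 z 52.7 6.2833 [0.3 2.9 1.3] 0.6813653310869396 [-0.53  0.4   1.71  0.    1.04  1.05]
clock: 6.7
tool_pos: [555.7, -204.6, 52.8]
eef_rot: [3.074, -0.647, 0.002]
ft_force: [0.4, -0.0, 0.4]
grip_width: 0.6
alpha -0.415 radial 38.0 tang -22.1 z 52.8 6.7 [ 0.4 -0.   0.4] 0.5876219419541077 [-0.55  0.42  1.68 -0.    1.05  1.43]
clock: 6.95
tool_pos: [555.5, -212.6, 52.6]
eef_rot: [-2.995, 0.948, -0.001]
ft_force: [0.4, 1.0, 0.6]
grip_width: 0.4
alpha -0.613 radial 37.4 tang -22.4 z 52.6 6.95 [0.4 1.  0.6] 0.36181925082983746 [-0.57  0.42  1.67  0.    1.05  1.62]
```

```bash
python3 -m crank '{"linear": [[0.205,0.39,0],[0.1,0.195,0],[0,0,0]], "yaw": [0.1,0.05,0], "claw": [0,0,0]}'
python3 rel.py
python3 -m crank '{"linear": [[0.1,0.195,0],[0.06,0.12,0],[0,0,0]], "yaw": [0.05,0.03,0], "claw": [0,0,0]}'
python3 rel.py
```

```text
clock: 7.2
tool_pos: [554.3, -219.1, 52.6]
eef_rot: [2.917, -1.165, 0.001]
ft_force: [0.1, -0.1, 0.8]
grip_width: 0.8
alpha -0.760 radial 37.3 tang -22.1 z 52.6 7.2 [ 0.1 -0.1  0.8] 0.7694937019677659 [-0.58  0.42  1.67 -0.    1.05  1.76]
clock: 7.45
tool_pos: [553.1, -222.2, 52.6]
eef_rot: [2.869, -1.28, 0.0]
ft_force: [0.1, 0.3, 0.2]
grip_width: 0.4
alpha -0.839 radial 37.0 tang -22.0 z 52.6 7.45 [0.1 0.3 0.2] 0.4042584641519427 [-0.58  0.43  1.67 -0.    1.05  1.83]
```

Force dropped to zero, so the lever has probably snapped into 5. I'll back off, rise and check.

```bash
python3 -m crank '{"linear": [[0,-1,0],[0,-0.5,-2],[0,0,-4],[0,0,-4],[0,0,-4]], "yaw": [0,0,0,0,0], "claw": [0,0,0,0,0]}'
python3 -m crank '{"linear": [[-3.3,1.2,0],[-3.3,1.2,0],[-3.3,1.2,0],[0,0,0],[0,0,0]], "yaw": [0,0,0,0,0], "claw": [0,0,0,0,0]}'
python3 rel.py
python3 - <<'E'
from h import *
s=read_state();im=optics.read_camera("wrist");cv2.imwrite("pics/w4.png",im)
np.save("s4.npy",[s["tool_pos"],s["eef_rot"]])
C=np.array([512.0,-209.4]);c=pix("wrist",[*C,56],s);print("hub",c)
a=-.13-.785
print("pred lever tip set5",pix("wrist",[C[0]+48*np.cos(a),C[1]+48*np.sin(a),80],s))
print("pred key",pix("wrist",[464.2,-289.1,66],s))
E
```

```text
clock: 7.87
tool_pos: [564.5, -211.0, 193.7]
eef_rot: [-2.869, 1.28, 0.002]
ft_force: [1.0, -1.1, -0.5]
grip_width: 0.4
clock: 8.28
tool_pos: [471.0, -160.8, 192.7]
eef_rot: [-2.868, 1.281, -0.0]
ft_force: [-0.5, -0.8, -0.4]
grip_width: 0.5
alpha -0.840 radial -63.6 tang -1.9 z 192.7 8.2833 [-0.5 -0.8 -0.4] 0.5487593541635479 [-0.57  0.03  1.83  0.    1.28  1.84]
hub [316.84610914 105.47911569]
pred lever tip set5 [321.82550902  40.28759921]
pred key [426.90674622  70.53578355]
```

View pics/w4.png

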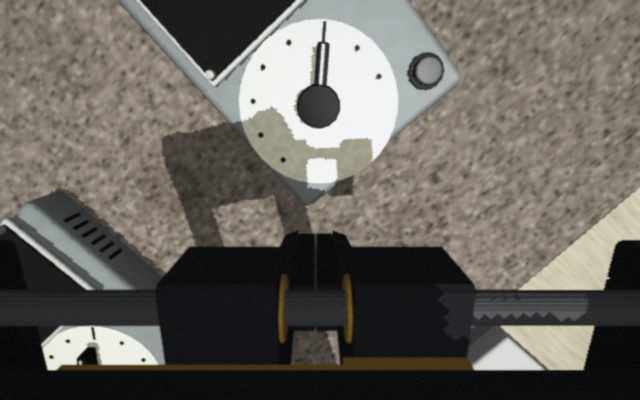

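The lever tip at (322,43) lines up with the long line (323,30), so it is in setting 5. The key at (428,68) is 2–3 px from its predicted place. Now to the key, turning so the gripper body stays clear of the dial and dish.

```bash
python3 -m crank '{"linear": [[2.28,2.27,0],[2.28,2.27,0],[2.28,2.27,0],[2.28,2.27,0],[0,0,0]], "yaw": [0,0,0,0,0.112], "claw": [0,0,0,0,0]}'
python3 -m crank '{"linear": [[0,0,0],[0,0,3],[0,0,3],[0,0,3],[0,0,0]], "yaw": [0.112,0.112,0.112,0.112,0], "claw": [0,0,0,0,0]}'
python3 - <<'E'
from h import *
s=read_state();x=R.from_rotvec(s["eef_rot"]).as_matrix();k=ray("wrist",(428,69),66,dict(zip(("tool_pos","eef_rot"),np.load("s4.npy"))))
print("key again",k,s["tool_pos"],s["ft_force"].round(1));print("tool shift to key (avg)",(x.T@np.array([*((k+[464.2,-289.1])/2-s["tool_pos"][:2]),0])).round(1))
E
```

```text
clock: 8.75
tool_pos: [465.5, -297.1, 193.0]
eef_rot: [2.787, -1.445, 0.005]
ft_force: [-0.6, 0.4, 0.3]
grip_width: 0.3
clock: 9.17
tool_pos: [462.4, -288.7, 96.6]
eef_rot: [-2.395, 2.032, 0.015]
ft_force: [-1.4, 1.1, -0.5]
grip_width: 0.3
key again [ 464.64450025 -290.5360608 ] [ 462.43071936 -288.66544423   96.63467866] [-1.4  1.1 -0.5]
tool shift to key (avg) [ 1.5 -1.8 -0. ]
```

```bash
python3 -m crank '{"linear": [[0.15,-0.18,2],[0,0,1.5],[0,0,0],[0,0,0]], "yaw": [0,0,0,0], "claw": [0,0,0,0]}'
python3 -m crank '{"linear": [[0,0,0.6],[0,0,0],[0,0,0]], "yaw": [0,0,0], "claw": [0,0,0]}'
python3 -m crank '{"linear": [[0,0,0.3],[0,0,0],[0,0,0]], "yaw": [0,0,0], "claw": [0,0,0]}'
```

```text
clock: 9.5
tool_pos: [467.2, -292.3, 68.1]
eef_rot: [-2.402, 2.025, 0.0]
ft_force: [0.4, 0.5, -0.0]
grip_width: 0.4
clock: 9.75
tool_pos: [466.9, -292.3, 62.3]
eef_rot: [2.399, -2.028, 0.002]
ft_force: [-0.5, -0.9, -0.2]
grip_width: 0.5
clock: 10.0
tool_pos: [466.5, -291.9, 58.7]
eef_rot: [2.399, -2.029, 0.0]
ft_force: [-0.2, 0.3, 0.2]
grip_width: 0.4
```

```bash
for i in 1; do :; done; python3 -m crank '{"linear": [[0,0,0.4],[0,0,0],[0,0,0]], "yaw": [0,0,0], "claw": [0,0,0]}'
python3 -m crank '{"linear": [[0,0,0.3],[0,0,0],[0,0,0]], "yaw": [0,0,0], "claw": [0,0,0]}'
python3 -m crank '{"linear": [[0,0,0.2],[0,0,0],[0,0,0]], "yaw": [0,0,0], "claw": [0,0,0]}'
```

```text
clock: 10.25
tool_pos: [466.2, -291.7, 54.2]
eef_rot: [-2.398, 2.029, 0.001]
ft_force: [0.0, 0.3, -0.1]
grip_width: 0.8
clock: 10.5
tool_pos: [466.3, -291.7, 51.3]
eef_rot: [-2.398, 2.029, 0.001]
ft_force: [-1.2, 0.1, -1.4]
grip_width: 0.7
clock: 10.75
tool_pos: [466.4, -291.8, 49.4]
eef_rot: [-2.398, 2.029, 0.0]
ft_force: [-0.6, -0.2, -0.3]
grip_width: 0.6
```

```bash
python3 -m crank '{"linear": [[0,0,0.2],[0,0,0],[0,0,0]], "yaw": [0,0,0], "claw": [0,0,0]}'
python3 -m crank '{"linear": [[0,0,0.2],[0,0,0],[0,0,0]], "yaw": [0,0,0], "claw": [0,0,0]}'
python3 -m crank '{"linear": [[0,0,0.2],[0,0,0],[0,0,0]], "yaw": [0,0,0], "claw": [0,0,0]}'
```

```text
clock: 11.0
tool_pos: [466.6, -292.0, 47.7]
eef_rot: [2.399, -2.029, 0.001]
ft_force: [-0.3, -0.1, 0.9]
grip_width: 0.1
clock: 11.25
tool_pos: [466.6, -292.0, 45.7]
eef_rot: [2.399, -2.029, 0.001]
ft_force: [-0.1, 0.3, 2.8]
grip_width: 0.1
clock: 11.5
tool_pos: [466.7, -292.1, 43.7]
eef_rot: [2.399, -2.029, 0.001]
ft_force: [0.6, -0.6, 3.8]
grip_width: 0.5
```

```bash
python3 -m crank '{"linear": [[0,0,0.15],[0,0,0],[0,0,0]], "yaw": [0,0,0], "claw": [0,0,0]}'
python3 -m crank '{"linear": [[0,0,0.1],[0,0,0],[0,0,0]], "yaw": [0,0,0], "claw": [0,0,0]}'
```

```text
clock: 11.75
tool_pos: [466.7, -292.1, 43.1]
eef_rot: [2.399, -2.029, 0.001]
ft_force: [-3.1, 2.3, 12.2]
grip_width: 0.6
clock: 12.0
tool_pos: [466.7, -292.2, 42.9]
eef_rot: [2.399, -2.028, 0.001]
ft_force: [-5.4, 4.3, 20.1]
grip_width: 0.4
```

Hard stop reached (20 N against the 4.2 N spring), so the key is fully down. Now I'll rise clear and check.

```bash
python3 -m crank '{"linear": [[0,0,-0.5],[0,0,-1],[0,0,-4],[0,0,-4],[0,0,-4]], "yaw": [0,0,0,0,0], "claw": [0,0,0,0,0]}'
python3 -m crank '{"linear": [[-4,0,-2],[-4,0,0],[0,0,0],[0,0,0],[0,0,0]], "yaw": [0,0,0,0,0], "claw": [0,0,0,0,0]}'
python3 - <<'E'
from h import *
im=optics.read_camera("wrist");tp=optics.read_camera("top");t0=cv2.imread("pics/top0.png")
cr=lambda i:cv2.resize(i[155:247,225:405],None,fx=2.2,fy=2.2,interpolation=cv2.INTER_CUBIC)
w=np.zeros((600,800,3),np.uint8);w[:202,:396]=cr(t0);w[:202,402:798]=cr(tp);w[205:565,:576]=cv2.resize(im,(576,360))
cv2.imwrite("pics/fin.png",w);print(read_state()["ft_force"])
for n,b in dict(flask=(255,260,285,295),bottle=(415,195,455,230),dish=(370,165,395,190),mixer2=(230,165,295,245)).items():
    a,c=[i[b[1]:b[3],b[0]:b[2]].astype(int) for i in(t0,tp)];print(n,abs(a-c).mean().round(1))
E
```

```text
clock: 12.42
tool_pos: [465.5, -290.9, 176.7]
eef_rot: [-2.398, 2.029, 0.005]
ft_force: [0.5, -0.6, 0.1]
grip_width: 0.5
clock: 12.83
tool_pos: [453.5, -215.7, 194.5]
eef_rot: [2.399, -2.028, -0.0]
ft_force: [-0.0, 0.1, -0.7]
grip_width: 0.7
[-0.07550174 -0.08379876 -0.13164396]
flask 12.6
bottle 2.9
dish 1.0
mixer2 1.0
```

View pics/fin.png

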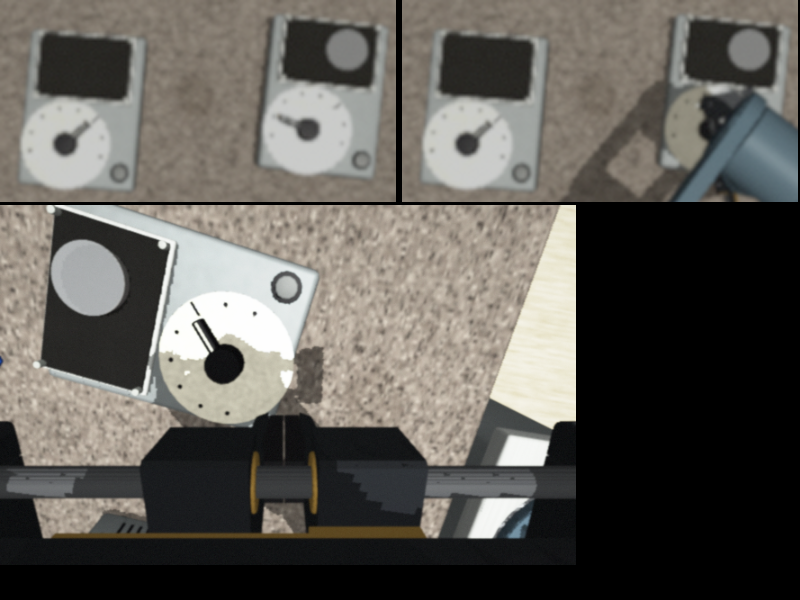

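The lever lines up with the long line (composite (200,320)), the key looks up at (287,287), and the dish and the other mixer are unchanged. Signing off.

```bash
python3 -c "
from station import ticket
print(ticket.sign_off())"
```

```text
the job is handed in; nothing more can be done
None
```

The job is done and handed in at about 13 s of robot time. On the right-hand mixer, which carries the dish, I pushed the lever from setting 1 round to setting 5. I then pressed its start key to the stop and released it.

**Last checks**
- **Selector:** the lever lines up with the long line in the wrist picture, both before and after the key press.
- **Key:** the wrist force followed the spring to about 4 N, then rose to 20 N at the hard stop. Afterwards the key looks up, judged by eye.
- **Dish and other mixer:** both are unchanged between the first and last top views.
- **Bottle:** its image region changed only slightly.
- **Robot:** the wrist force read about zero with the arm clear of everything.

**What disagreed**
- **Fingertips:** with the gripper closed, the fingertips were about 15 mm behind the TCP, not 19 mm ahead as stated. My first sweep therefore passed over the lever without touching it. I saw this in two camera views, went about 37 mm lower and repeated the push.
- **Flask:** the final picture check labelled "flask" changed, but I think I had boxed a different object, with the arm's shadow possibly changing it. The flask itself was not checked separately; I kept the arm away from it.

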